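Snap the red incense tin shut with the lid press

TASK

The lid of the red incense tin is still standing proud. Take the wooden lid press by its handle, hold it squarely on the red tin's lid and press straight down until the lid clicks fully home, then stand the press upright back on its black rubber mat and let go.

Things in the scene. Friction and masses are not known exactly. Their poses are not given: they have to be found in the camera images.
- press: The lid press: a turned pale-wood hand tool standing upright on the black rubber mat, loose, 0.15 to 0.31 kg. A round foot 56 mm in diameter and 25 mm tall (the lowest 7 mm black rubber) carries a plain round handle 30 mm in diameter, from 25 mm to 90 mm above the underside. Origin: centre of the underside; z points up along the handle. It is round, so any grasp yaw will do. It is not the brass hand bell with the thin dark handle.
- mat: Round black rubber mat, 110 mm in diameter, 4 mm thick, fixed to the table, on which the press stands at the start. Origin: centre of its underside, on the table; z up.
- red_lid_top (a point): Centre of the flat top face of the red tin's lid; moves with the lid; z up. The lid is a red disc 78 mm in diameter and 16 mm tall on an upright round red tin fixed to the table, the only red one; at the start a 10 mm white neck shows below the lid and its top is 96 mm above the table, 86 mm once home. The green and the blue tin of the same shape (tops 86 mm high) are already shut.
- red_lid (a joint): How far the red lid has been pushed straight down, in m: 0 standing proud (start), 0.010 fully home at a hard stop. It resists with about 12 N at first and less as it goes down, springs back up if let go before 5 mm, and past 5 mm snaps down by itself and stays home.
Not all that is in view belongs to the job. Leave any pink look-alike of the press alone.

How it is judged (in metres and radians):
On the way, in this order (a step that is already met when the one before it is completed fails the run):
1. the press is held squarely over the red lid, close above or touching it, while the lid is still up (value of joint red_lid below 0.004 m and horizontal distance between press and red_lid_top below 0.018 m and z of press in the frame of red_lid_top between -0.005 and 0.02 m and angle between press's own z axis and vertical below 0.2 rad and contact force between the fingers and press above 1 N), for 0.02 s.
2. the lid is pressed home under the press, still held and square on it (value of joint red_lid above 0.008 m and horizontal distance between press and red_lid_top below 0.018 m and z of press in the frame of red_lid_top below 0.01 m and angle between press's own z axis and vertical below 0.2 rad and contact force between the fingers and press above 1 N), for 0.02 s.
At the end, for the whole second after the job is handed in: The red lid is home (pushed down more than 8 of its 10 mm) and the press stands at rest, upright within 7 degrees, on the black rubber mat with its centre within 40 mm of the mat's centre (value of joint red_lid above 0.008 m and horizontal distance between press and mat below 0.04 m and z of press in the frame of mat below 0.012 m and angle between press's own z axis and vertical below 0.12 rad and linear speed of press below 0.02 m/s); the robot touches nothing.
It also fails if it takes over 48 s, if anything falls off the work surface, if the arm or the gripper's body presses on something with over 40 N, if the wrist force passes 120 N, or if a joint passes its speed limit or range.

ROBOT

A 6-joint arm with a two-finger parallel gripper is mounted at the origin on the work surface. World frame = base frame: x ahead of the robot, y to its left, z up, the work surface at z = 0. Lengths are in mm, angles in rad, forces in N, time in s.
With the tool pointing down it reaches from about 300 to 775 mm from the base axis. Payload 14.6 kg.
Tool frame: the origin (TCP) lies between the finger pads; the fingertips stand bot.tip_reach ahead of it and the grasp point (between the pads) lies 2 mm behind it (bot.tip_reach is the distance from the TCP to the fingertips, in mm); z points along the fingers, y is the line along which they close (so a half turn about z gives the same grasp; the last joint's range is limited). The gripper opens to 85 mm and grips with 20 to 120 N. Pads are 22 mm wide; open, the fingers measure 114 mm over their backs; the gripper's body (76 mm by 85 mm) begins 54 mm behind the grasp point. The pads swing forward as they close: fully open they stand 13 mm farther back than shut.
Start: joints at [-1.171, 0.3, 1.521, -0, 1.321, -0.067], TCP at [247.509, -491.15, 211.081] pointing down, gripper open.
Joint ranges: [-3.03, 3.03], [-0.79, 2.21], [0.23, 2.52], [-1.04, 4.18], [0, 3.07], [-2.55, 2.55]. Speed limits (rad/s): [2.22, 2.22, 2.57, 3.14, 3.14, 3.14].

INTERFACE

Orientations are given as a unit quaternion [x, y, z, w].
In Python, from rig import bot gives the robot as it stands. The module is installed in compiled form; this text tells all that it offers.
- The arm moves only by the tool apply_moves, never from a script. Its argument "motion" is a list of rows, each a list of 5 numbers: the opening, from 0 (shut) to 1 (fully open), then the shift along the tool's x, y, z in units of 0.75 m (1.0 is 0.75 m), then the turn about the tool's z in units of 360 degrees (1.0 is 360 degrees). A call has 1 to 10 rows; each row shifts and turns the commanded pose from where the row before left it, along the tool's axes as they then stand; what a row does not reach is not made up. A row lasts 1/12 s, in which the tool goes at most 41.7 mm and 7.16 degrees, less where a joint would pass 70% of its speed; a pose out of reach is approached as far as the arm can. A call with a number of a shift or a turn outside -1 to 1 is refused whole. A call with a gripper value outside its range is refused whole. The fingers move at their own pace and stop on an object; "newtons" is the grip in N (left out, the last holds). Time passes only in rows, so rows that do not move let the fingers close. It gives the time, the measured TCP pose, the force, the opening and the grip force at its end, in the units of the state.
- bot.observe(): the state, without advancing time (a new reading comes with each control period).
- bot.snapshot(name): name is "side" or "top"; returns a dict with "image" (420x560x3 uint8, red, green, blue), "depth" (420x560 float32, mm along the optical axis (not along the pixel's ray), 0 where there is no reading), "fx", "fy", "cx", "cy" (pixels), "R" (3x3) and "t" (3): a world point X has camera coordinates R X + t. Camera axes: x right, y down, z forward; pixel columns grow to the right and rows downward; lengths in mm; the calibration is good to about 2 mm. A picture is of the moment at which its call begins.
- bot.finish_job(): hands the job in; it is judged then, once.
The state is a dict: "t": time; "qpos": joint angles; "joint_velocities": joint speeds; "tau": joint torques, N m; "tcp_pos": TCP position; "tcp_rot": TCP orientation; "contact_force": force on the tool from outside, world axes, zero at the start; "ft_torque": the same for the moment, N m; "finger_gap": finger opening in mm; "grip_force": force on a finger pad.
Only numpy, scipy, OpenCV 4.12 (cv2) and the standard library are available. Lean on these libraries where they do the work, as an engineer would, in place of code of your own. Each camera call takes 0.05 s, during which the arm holds its last target. There are 200 camera calls.

## Working session

There is one attempt and no reset: what is moved stays moved. The work goes in short steps, Python scripts to look and compute and a tool call to move; the robot and the scene stay as the last step left them, time stands still between calls to the robot, and variables do not carry over. Pictures are saved under pics/ and viewed, at most 10 in all, crops included, and the job is handed in when it is done.

Besides the shell and the picture viewer there is one more tool, called after "Emit:" by a JSON object that holds its "api" and its "payload", one argument or row to a line. apply_moves: Moves the arm, as the interface text tells. Its arguments: {"type":"object","properties":{"motion":{"type":"array","items":{"type":"array","items":{"type":"number"}}},"newtons":{"type":"number"}},"required":["motion"]}

```bash
mkdir -p pics; cat > h.py <<'E'
from rig import bot
import numpy as np, cv2
def snap(n,f=None):
    s=bot.snapshot(n)
    if f: cv2.imwrite('pics/'+f,s['image'][:,:,::-1])
    return s
def cloud(s):
    d=s['depth'];v,u=np.mgrid[:d.shape[0],:d.shape[1]]
    P=np.stack([(u-s['cx'])/s['fx']*d,(v-s['cy'])/s['fy']*d,d],-1)
    W=(P-np.array(s['t']))@np.array(s['R']); W[d==0]=np.nan
    return W
E
python3 - <<'E'
from h import *
a=snap('top','t1.png');b=snap('side','s1.png')
np.savez('a.npz',**{'w':cloud(a),'i':a['image'],'ws':cloud(b),'is':b['image']})
o=bot.observe();print(bot.tip_reach,o['tcp_pos'],o['tcp_rot'],o['finger_gap'],o['contact_force'],o['t'])
E
```

```text
17.0 [ 247.43100235 -490.94503831  210.56914337] [ 9.72891129e-01  2.31262995e-01 -6.43252221e-05 -5.23103679e-04] 84.99490278764391 [ 0.84358792 -0.64027778  0.38333148] 0.1
```

View pics/t1.png

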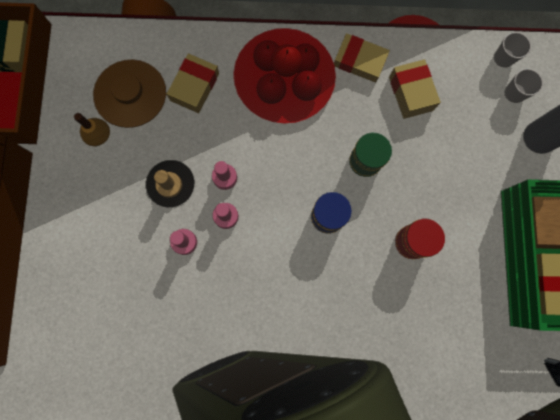

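View pics/s1.png

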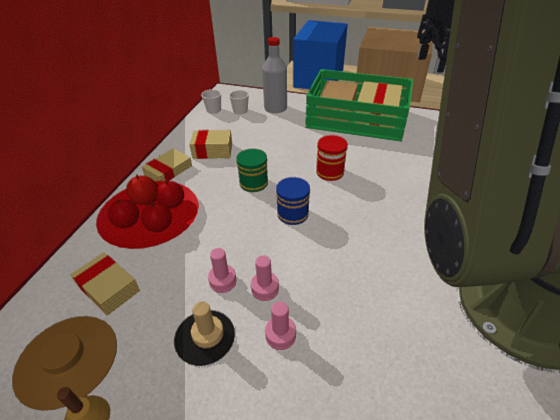

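In the top picture, these could be taken for the press:
- pale-wood tool on the black mat, (168,183)
- pink look-alikes, (224,175), (226,215) and (183,241)
- brass bell, (93,128)

I choose (168,183), because it is pale wood and stands on the mat. In the side picture it is at (205,325). The red tin is at top (422,238) and side (332,157), with its white neck showing.

```bash
python3 - <<'E'
from h import *
z=np.load('a.npz');w,i,ws,iS=z['w'],z['i'],z['ws'],z['is']
cv2.imwrite('pics/c.png',cv2.resize(np.hstack([i[130:270,130:270],iS[270:410,140:280]])[:,:,::-1],None,fx=2.5,fy=2.5,interpolation=2))
def fit(P):
    c,r=cv2.minEnclosingCircle(P[:,:2].astype(np.float32)); return np.round([*c,r,np.median(P[:,2]),len(P)],1)
R=np.arange(420)[:,None];C=np.arange(560)[None]
def box(u,v,r):return (abs(C-u)<r)&(abs(R-v)<r)
for n,u,v,lo,hi in [('redlid',422,238,88,102),('green',372,152,80,95),('blue',332,212,80,95),('handletop',165,180,86,100),('foot',168,183,18,35),('mat',170,183,-3,9),('pink1',224,173,80,100),('pink2',226,213,80,100),('pink3',182,240,80,100),('foot1',224,175,15,35),('bell',93,128,40,150)]:
    m=box(u,v,30 if n in('redlid','green','blue','mat') else 18)&(w[...,2]>lo)&(w[...,2]<hi)
    if n=='mat': m&=i.max(-1)<45
    P=w[m]
    print(n,fit(P) if len(P) else None)
m=box(205,330,40).T if 0 else box(205,328,38)
S=ws[m]
for n,lo,hi in [('handletop',86,100),('handle',35,85),('foot',15,28)]:
    P=S[(S[:,2]>lo)&(S[:,2]<hi)];print('side',n,fit(P),np.round(np.median(P,0)))
m=box(332,143,20)&(ws[...,2]>92)&(ws[...,2]<104);print('side red',fit(ws[m]))
E
```

```text
redlid [ 447.6 -311.8   39.5   95.4 1166. ]
green [ 632.4 -210.5   39.5   85.3 1019. ]
blue [ 500.2 -124.2   39.    85.2 1096. ]
handletop [558.7 229.3  14.6  92.5 168. ]
foot [559.2 229.5  28.2  27.5 302. ]
mat [ 566.6  231.    53.4    3.1 1050. ]
pink1 [583.3 108.3  14.9  88.6 162. ]
pink2 [494.2 102.3  15.   88.8 168. ]
pink3 [434.6 190.5  14.8  88.9 173. ]
foot1 [582.9 108.1  28.   23.7 290. ]
bell [680.7 409.   17.   59.8 230. ]
side handletop [557.8 231.2  15.1  93.  245. ] [557. 234.  93.]
side handle [556.7 233.4  14.5  62.1 286. ] [549. 242.  62.]
side foot [558.3 231.6  27.9  26.5 244. ] [546. 247.  26.]
side red [ 446.9 -309.7   40.4   95.7  427. ]
```

View pics/c.png

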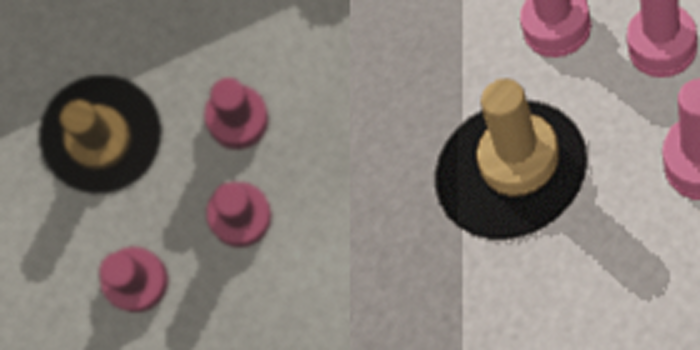

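The crop shows a thick pale-wood handle on a round foot, standing on the black mat, so this is the press. The pink tools are separate. The measurements agree with the given sizes: press (558.5, 230.3) with its top at about 93 mm, and red lid (447.3, -310.8) at 95.5 mm. I'm moving over the press at height.

Emit:
{"api": "apply_moves", "payload": {
  "motion": [
    [1,0.04,-0.0336,0,0],
    [1,0.04,-0.0336,0,0],
    [1,0.04,-0.0336,0,0],
    [1,0.04,-0.0336,0,0],
    [1,0.04,-0.0336,0,0],
    [1,0.04,-0.0336,0,0],
    [1,0.04,-0.0336,0,0],
    [1,0.04,-0.0336,0,0],
    [1,0.04,-0.0336,0,0],
    [1,0.04,-0.0336,0,0]
  ],
  "newtons": 40
}}

```text
t: 0.93
tcp_pos: [402.2, -129.2, 211.1]
tcp_rot: [0.973, 0.231, 0.0, 0.0]
contact_force: [0.3, -0.5, -0.3]
finger_gap: 85.2
grip_force: 0.0
```

Emit:
{"api": "apply_moves", "payload": {
  "motion": [
    [1,0.04,-0.0336,0,0],
    [1,0.04,-0.0336,0,0],
    [1,0.04,-0.0336,0,0],
    [1,0.04,-0.0336,0,0],
    [1,0.04,-0.0336,0,0],
    [1,0.04,-0.0336,0,0],
    [1,0.04,-0.0336,0,0],
    [1,0.04,-0.0336,0,0],
    [1,0.04,-0.0336,0,0],
    [1,0,0,0,0]
  ]
}}

```text
t: 1.77
tcp_pos: [541.8, 197.9, 209.8]
tcp_rot: [0.972, 0.233, -0.001, -0.0]
contact_force: [-2.1, -0.9, -1.2]
finger_gap: 85.5
grip_force: 0.0
```

```bash
cat > d.py <<'E'
from h import *
import sys
from scipy.spatial.transform import Rotation as Ro
o=bot.observe();t=np.array(list(map(float,sys.argv[1:4])))
R=Ro.from_quat(o['tcp_rot']).as_matrix()
print(o['t'],np.round(o['tcp_pos'],1),np.round(R[:,2],3),'tool units',np.round(R.T@(t-o['tcp_pos'])/750,4),o['finger_gap'],o['grip_force'],np.round(o['contact_force'],1))
E
python3 d.py 558.5 230.3 65
```

```text
1.7667 [541.8 197.9 209.8] [-0.001  0.001 -1.   ] tool units [ 0.0396 -0.0282  0.1931] 85.5397671818454 0.0 [-2.1 -0.9 -1.2]
```

Emit:
{"api": "apply_moves", "payload": {
  "motion": [
    [1,0.02,-0.0141,0,0],
    [1,0.0196,-0.0141,0,0],
    [1,0,0,0,0],
    [1,0,0,0.03,0],
    [1,0,0,0.03,0],
    [1,0,0,0.02,0],
    [1,0,0,0.01,0],
    [1,0,0,0,0],
    [1,0,0,0,0]
  ]
}}

```text
t: 2.52
tcp_pos: [558.2, 224.9, 144.2]
tcp_rot: [0.973, 0.231, 0.0, -0.0]
contact_force: [0.5, 0.3, 0.1]
finger_gap: 85.4
grip_force: 0.0
```

```bash
python3 d.py 558.5 230.3 65
```

```text
2.5167 [558.2 224.9 144.2] [ 0.  0. -1.] tool units [ 0.0036 -0.0062  0.1055] 85.36484774930638 0.0 [0.5 0.3 0.1]
```

Emit:
{"api": "apply_moves", "payload": {
  "motion": [
    [1,0.0036,-0.0062,0,0],
    [1,0,0,0,0],
    [1,0,0,0.025,0],
    [1,0,0,0.025,0],
    [1,0,0,0.025,0],
    [1,0,0,0.02,0],
    [1,0,0,0.0105,0],
    [1,0,0,0,0],
    [1,0,0,0,0]
  ]
}}

```text
t: 3.27
tcp_pos: [558.7, 230.8, 65.2]
tcp_rot: [0.973, 0.231, 0.0, -0.0]
contact_force: [-0.0, 0.5, 0.8]
finger_gap: 85.4
grip_force: 0.0
```

```bash
python3 d.py 558.5 230.3 65
```

```text
3.2667 [558.7 230.8  65.2] [ 0.001  0.    -1.   ] tool units [-0.0005  0.0004  0.0003] 85.40414805419492 0.0 [-0.   0.5  0.8]
```

Well centred, so I'm closing the gripper, then lifting a little.

Emit:
{"api": "apply_moves", "payload": {
  "motion": [
    [0.5,0,0,0,0],
    [0.3,0,0,0,0],
    [0.2,0,0,0,0],
    [0,0,0,0,0],
    [0,0,0,0,0],
    [0,0,0,0,0],
    [0,0,0,0,0],
    [0,0,0,0,0],
    [0,0,0,0,0]
  ],
  "newtons": 60
}}

```text
t: 4.02
tcp_pos: [558.7, 230.6, 65.2]
tcp_rot: [0.973, 0.231, 0.0, -0.0]
contact_force: [-1.9, -1.4, 5.0]
finger_gap: 27.0
grip_force: 58.7
```

Emit:
{"api": "apply_moves", "payload": {
  "motion": [
    [0,0,0,0,0],
    [0,0,0,-0.02,0],
    [0,0,0,-0.03,0],
    [0,0,0,-0.04,0],
    [0,0,0,-0.04,0],
    [0,0,0,-0.04,0],
    [0,0,0,-0.03,0],
    [0,0,0,0,0],
    [0,0,0,0,0]
  ]
}}

```text
t: 4.77
tcp_pos: [558.6, 230.7, 215.2]
tcp_rot: [0.973, 0.231, 0.001, -0.0]
contact_force: [-0.4, -0.1, -2.2]
finger_gap: 27.0
grip_force: 59.4
```

```bash
python3 - <<'E'
from h import *
s=snap('side','s2.png');w=cloud(s);o=bot.observe();print(o['tcp_pos'],o['finger_gap'],o['grip_force'])
E
python3 d.py 447.3 -310.8 215
```

```text
[558.07897307 230.45235571 213.71248671] 26.907427532739515 59.35425639152527
4.8167 [558.1 230.5 213.7] [-0.001 -0.    -1.   ] tool units [-0.4567  0.578  -0.0014] 26.907427532739515 59.35425639152527 [-0.3  0.4 -2.7]
```

View pics/s2.png

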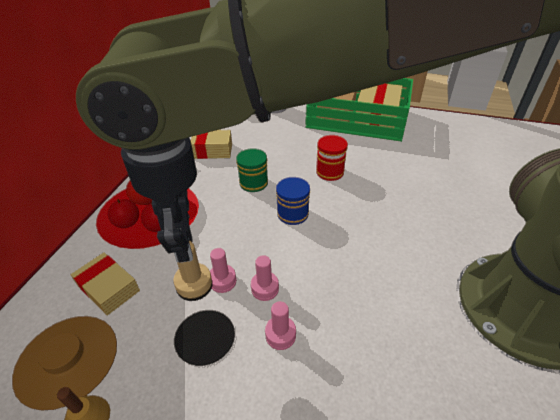

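The side view shows the press held upright at (190,265), clear of the empty mat at (205,338). I'm carrying it to the red tin.

Emit:
{"api": "apply_moves", "payload": {
  "motion": [
    [0,-0.015,0.019,0,0],
    [0,-0.0285,0.0361,0,0],
    [0,-0.0285,0.0361,0,0],
    [0,-0.0285,0.0361,0,0],
    [0,-0.0285,0.0361,0,0],
    [0,-0.0285,0.0361,0,0],
    [0,-0.0285,0.0361,0,0],
    [0,-0.0285,0.0361,0,0],
    [0,-0.0285,0.0361,0,0],
    [0,-0.0285,0.0361,0,0]
  ]
}}

```text
t: 5.65
tcp_pos: [491.4, -92.8, 212.9]
tcp_rot: [0.973, 0.231, -0.001, -0.001]
contact_force: [0.6, -0.8, -0.9]
finger_gap: 26.9
grip_force: 59.4
```

Emit:
{"api": "apply_moves", "payload": {
  "motion": [
    [0,-0.0285,0.0361,0,0],
    [0,-0.0285,0.0361,0,0],
    [0,-0.0285,0.0361,0,0],
    [0,-0.0285,0.0361,0,0],
    [0,-0.0285,0.0361,0,0],
    [0,-0.02,0.025,0,0],
    [0,-0.015,0.019,0,0],
    [0,0,0,0,0],
    [0,0,0,0,0],
    [0,0,0,0,0]
  ]
}}

```text
t: 6.48
tcp_pos: [449.3, -300.9, 213.4]
tcp_rot: [0.973, 0.231, -0.001, -0.001]
contact_force: [0.4, 0.1, -1.4]
finger_gap: 27.0
grip_force: 59.4
```

```bash
python3 - <<'E'
from h import *
z=np.load('a.npz')
for n in('side','top'):
    s=snap(n,n+'3.png');w=cloud(s);i=s['image']
    x,y,h=w[...,0],w[...,1],w[...,2]
    m=(np.hypot(x-562,y-231)<70)&(abs(h-3)<5)&(i.max(-1)<45)
    P=w[m];print(n,'mat',cv2.minEnclosingCircle(P[:,:2].astype(np.float32)),len(P),np.median(P[:,:2],0), [np.percentile(P[:,k],[1,99]).mean() for k in (0,1)])
    for lo,hi in[(150,160),(160,170),(170,173),(178,185),(185,195)]:
        P=w[(np.hypot(x-447,y+311)<45)&(h>lo)&(h<hi)&(i[...,0]>i[...,2]*1.2)&(i[...,0]>60)]
        if len(P)>10: print(n,lo,cv2.minEnclosingCircle(P[:,:2].astype(np.float32)),len(P))
    u,v=(230,90) if n=='side' else (330,160)
    c=i[max(0,v-60):v+140,u:u+200] if n=='side' else i[v-20:v+180,u:u+200]
    cv2.imwrite('pics/c_'+n+'.png',cv2.resize(c[:,:,::-1],(400,400),interpolation=2))
a,b=[cv2.imread(f'pics/c_{n}.png') for n in('side','top')]
cv2.imwrite('pics/c3.png',np.hstack([a,b]))
E
python3 d.py 447.3 -310.8 166
```

```text
side mat ((566.337646484375, 234.38681030273438), 54.42666244506836) 2505 [564.14642461 236.86412238] [np.float64(565.0262042820667), np.float64(234.22443599132964)]
side 150 ((448.13226318359375, -293.35308837890625), 26.460159301757812) 19
side 160 ((448.4906311035156, -292.3387756347656), 26.68838119506836) 81
side 170 ((449.421630859375, -294.34954833984375), 26.69880485534668) 24
side 178 ((446.3805847167969, -293.689697265625), 22.391902923583984) 39
side 185 ((448.832275390625, -297.48577880859375), 14.451056480407715) 49
top mat ((566.4895629882812, 231.0492401123047), 52.97624588012695) 1659 [566.3572665  230.80412419] [np.float64(566.7984031284361), np.float64(230.7509582632905)]
top 150 ((448.72149658203125, -295.8114929199219), 26.831390380859375) 27
top 160 ((448.71173095703125, -294.21636962890625), 26.72032928466797) 11
top 170 ((449.3485107421875, -290.98583984375), 24.157306671142578) 18
top 178 ((449.9070739746094, -301.0128479003906), 26.617673873901367) 63
top 185 ((450.8558044433594, -293.54376220703125), 12.571989059448242) 13
6.5833 [ 449.6 -300.8  214. ] [-0.001  0.001 -1.   ] tool units [-0.0088  0.0106  0.064 ] 26.764441208536645 59.435555934906006 [-0.5  0.8 -1. ]
```

View pics/c3.png

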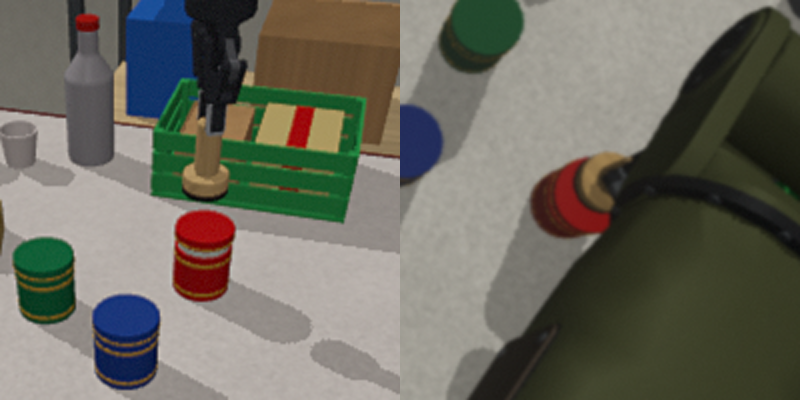

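The crop shows the held press upright above the red tin, with the lid proud and the white neck visible (crop (205,250)). The foot is about 11 mm off centre in +y. I'll centre it and go down to about 9 mm above the lid.

Emit:
{"api": "apply_moves", "payload": {
  "motion": [
    [0,-0.0095,0.012,0,0],
    [0,0,0,0,0],
    [0,0,0,0.015,0],
    [0,0,0,0.015,0],
    [0,0,0,0.015,0],
    [0,0,0,0.01,0],
    [0,0,0,0.008,0],
    [0,0,0,0,0],
    [0,0,0,0,0],
    [0,0,0,0,0]
  ]
}}

```text
t: 7.42
tcp_pos: [447.4, -313.0, 167.7]
tcp_rot: [0.973, 0.231, 0.0, 0.0]
contact_force: [-0.3, 0.2, -0.3]
finger_gap: 26.5
grip_force: 59.5
```

```bash
python3 d.py 447.3 -312 157
```

```text
7.4167 [ 447.4 -313.   167.7] [ 0.001 -0.    -1.   ] tool units [ 0.0005 -0.0013  0.0142] 26.514509053559618 59.495224356651306 [-0.3  0.2 -0.3]
```

Emit:
{"api": "apply_moves", "payload": {
  "motion": [
    [0,0,0,0.006,0],
    [0,0,0,0.004,0],
    [0,0,0,0,0],
    [0,0,0,0.003,0],
    [0,0,0,0.003,0],
    [0,0,0,0.002,0],
    [0,0,0,0,0]
  ],
  "newtons": 80
}}

```text
t: 8.0
tcp_pos: [447.4, -313.2, 154.3]
tcp_rot: [0.973, 0.231, 0.0, 0.001]
contact_force: [-0.7, 0.0, 4.2]
finger_gap: 25.8
grip_force: 79.8
```

```bash
python3 d.py 447.3 -312 147
```

```text
8.0 [ 447.4 -313.2  154.3] [ 0.001 -0.001 -1.   ] tool units [ 0.0005 -0.0015  0.0097] 25.840743806259937 79.77178931236267 [-0.7  0.   4.2]
```

Emit:
{"api": "apply_moves", "payload": {
  "motion": [
    [0,0,0,0.003,0],
    [0,0,0,0.003,0],
    [0,0,0,0.003,0],
    [0,0,0,0,0],
    [0,0,0,0,0],
    [0,0,0,0,0]
  ]
}}

```text
t: 8.5
tcp_pos: [447.3, -313.0, 147.2]
tcp_rot: [0.973, 0.231, 0.0, 0.0]
contact_force: [-0.8, 0.9, 5.7]
finger_gap: 25.5
grip_force: 79.9
```

```bash
cat > lid.py <<'E'
from h import *
s=snap('side','lid%d.png'%int(bot.observe()['t']*10));w=cloud(s);i=s['image']
x,y,h=w[...,0],w[...,1],w[...,2]
m=(np.hypot(x-447,y+311)<37)&(h>75)&(h<102)&(i[...,0]>2*i[...,1])&(abs(np.hypot(x-447,y+311))>30)
print('lid top',np.percentile(h[m],[50,80,90,97]),m.sum())
E
python3 d.py 447.3 -312 147; python3 lid.py
```

```text
8.5 [ 447.3 -313.   147.2] [ 0.001 -0.    -1.   ] tool units [ 0.0006 -0.0013  0.0003] 25.519562155575255 79.85716223716736 [-0.8  0.9  5.7]
lid top [85.54276721 86.23823746 86.99656263 87.56688399] 95
```

The lid top now reads about 86 mm. One gentle extra push should confirm the hard stop.

Emit:
{"api": "apply_moves", "payload": {
  "motion": [
    [0,0,0,0.002,0],
    [0,0,0,0.001,0],
    [0,0,0,0,0],
    [0,0,0,0,0]
  ]
}}

```text
t: 8.88
tcp_pos: [447.9, -313.4, 147.0]
tcp_rot: [0.973, 0.231, 0.001, 0.001]
contact_force: [-5.0, 4.8, 23.0]
finger_gap: 25.6
grip_force: 81.9
```

```bash
python3 d.py 447.3 -312 147; python3 lid.py
```

```text
8.8833 [ 447.9 -313.4  147. ] [ 0.003 -0.002 -1.   ] tool units [ 0.0001 -0.002   0.    ] 25.59418515391476 81.9148850440979 [-5.   4.8 23. ]
lid top [85.53548852 86.27820728 86.6626613  87.19849923] 97
```

The hard stop is confirmed: 23 N with no further travel. I'm lifting and going back to the mat.

Emit:
{"api": "apply_moves", "payload": {
  "motion": [
    [0,0,0,-0.01,0],
    [0,0,0,-0.02,0],
    [0,0,0,-0.03,0],
    [0,0,0,-0.035,0],
    [0,0,0,0,0],
    [0,0,0,0,0]
  ]
}}

```text
t: 9.43
tcp_pos: [447.4, -313.1, 216.6]
tcp_rot: [0.973, 0.231, 0.001, 0.001]
contact_force: [-0.0, 0.6, -2.0]
finger_gap: 25.9
grip_force: 79.1
```

```bash
python3 lid.py; python3 d.py 565.5 231.5 217
```

```text
lid top [85.52635707 86.40614888 86.78115433 87.25127986] 127
9.4833 [ 447.  -312.8  215.3] [-0.001  0.    -1.   ] tool units [ 0.4676 -0.577  -0.0021] 25.858636209890985 79.14070129394531 [-0.3  0.3 -2.4]
```

Emit:
{"api": "apply_moves", "payload": {
  "motion": [
    [0,0.015,-0.018,0,0],
    [0,0.0292,-0.0361,0,0],
    [0,0.0292,-0.0361,0,0],
    [0,0.0292,-0.0361,0,0],
    [0,0.0292,-0.0361,0,0],
    [0,0.0292,-0.0361,0,0],
    [0,0.0292,-0.0361,0,0],
    [0,0.0292,-0.0361,0,0],
    [0,0.0292,-0.0361,0,0],
    [0,0.0292,-0.0361,0,0]
  ]
}}

```text
t: 10.32
tcp_pos: [517.0, 12.3, 214.4]
tcp_rot: [0.973, 0.231, -0.001, -0.0]
contact_force: [1.6, 0.1, -0.8]
finger_gap: 25.9
grip_force: 79.2
```

Emit:
{"api": "apply_moves", "payload": {
  "motion": [
    [0,0.0292,-0.0361,0,0],
    [0,0.0292,-0.0361,0,0],
    [0,0.0292,-0.0361,0,0],
    [0,0.0292,-0.0361,0,0],
    [0,0.0292,-0.0361,0,0],
    [0,0.0292,-0.0361,0,0],
    [0,0.015,-0.018,0,0],
    [0,0,0,0,0],
    [0,0,0,0,0],
    [0,0,0,0,0]
  ]
}}

```text
t: 11.15
tcp_pos: [565.3, 231.2, 214.7]
tcp_rot: [0.973, 0.231, -0.001, 0.0]
contact_force: [-0.2, 0.0, -2.0]
finger_gap: 25.7
grip_force: 79.2
```

```bash
python3 d.py 565.5 231.5 70
```

```text
11.15 [565.3 231.2 214.7] [-0.002 -0.001 -1.   ] tool units [ 0.0008 -0.0002  0.1929] 25.745539934116223 79.18442130088806 [-0.2  0.  -2. ]
```

Emit:
{"api": "apply_moves", "payload": {
  "motion": [
    [0,0,0,0.02,0],
    [0,0,0,0.03,0],
    [0,0,0,0.035,0],
    [0,0,0,0.035,0],
    [0,0,0,0.03,0],
    [0,0,0,0.025,0],
    [0,0,0,0.01,0],
    [0,0,0,0.007,0],
    [0,0,0,0,0],
    [0,0,0,0,0]
  ]
}}

```text
t: 11.98
tcp_pos: [566.2, 231.6, 73.0]
tcp_rot: [0.973, 0.231, 0.001, -0.0]
contact_force: [0.1, -0.3, -1.1]
finger_gap: 26.1
grip_force: 79.2
```

Emit:
{"api": "apply_moves", "payload": {
  "motion": [
    [0,0,0,0.003,0],
    [0,0,0,0.002,0],
    [0,0,0,0,0],
    [0,0,0,0,0]
  ]
}}

```text
t: 12.32
tcp_pos: [565.8, 231.9, 68.5]
tcp_rot: [0.973, 0.231, 0.0, -0.0]
contact_force: [-0.5, 0.3, -2.3]
finger_gap: 26.0
grip_force: 79.2
```

Emit:
{"api": "apply_moves", "payload": {
  "motion": [
    [0,0,0,0.002,0],
    [0,0,0,0.0015,0],
    [0,0,0,0,0],
    [0,0,0,0,0],
    [0,0,0,0,0]
  ]
}}

```text
t: 12.73
tcp_pos: [565.7, 231.8, 65.6]
tcp_rot: [0.973, 0.231, -0.0, -0.0]
contact_force: [-0.2, 0.3, -1.9]
finger_gap: 25.7
grip_force: 79.4
```

Emit:
{"api": "apply_moves", "payload": {
  "motion": [
    [0,0,0,0.001,0],
    [0,0,0,0.001,0],
    [0,0,0,0,0],
    [0,0,0,0,0],
    [0,0,0,0,0]
  ]
}}

```text
t: 13.15
tcp_pos: [566.3, 232.0, 65.4]
tcp_rot: [0.973, 0.231, 0.001, -0.0]
contact_force: [-2.9, -1.7, 9.1]
finger_gap: 26.2
grip_force: 80.6
```

Contact with the mat (+9 N, standing). I'm opening gradually, then rising.

Emit:
{"api": "apply_moves", "payload": {
  "motion": [
    [0.33,0,0,0,0],
    [0.4,0,0,0,0],
    [0.6,0,0,0,0],
    [1,0,0,0,0],
    [1,0,0,0,0],
    [1,0,0,0,0],
    [1,0,0,0,0],
    [1,0,0,0,0]
  ]
}}

```text
t: 13.82
tcp_pos: [565.7, 231.8, 64.0]
tcp_rot: [0.973, 0.231, -0.0, 0.0]
contact_force: [1.0, 0.5, 1.2]
finger_gap: 85.3
grip_force: 0.0
```

Emit:
{"api": "apply_moves", "payload": {
  "motion": [
    [1,0,0,-0.01,0],
    [1,0,0,-0.03,0],
    [1,0,0,-0.04,0],
    [1,0,0,-0.05,0],
    [1,0,0,-0.05,0],
    [1,0,0,-0.03,0],
    [1,0,0,0,0],
    [1,0,0,0,0],
    [1,0,0,0,0],
    [1,0,0,0,0]
  ]
}}

```text
t: 14.65
tcp_pos: [565.3, 231.7, 220.3]
tcp_rot: [0.973, 0.231, -0.001, 0.0]
contact_force: [0.1, -0.2, -0.3]
finger_gap: 85.2
grip_force: 0.0
```

```bash
python3 - <<'E'
from h import *
s=snap('side','end.png');w=cloud(s);x,y,h=w[...,0],w[...,1],w[...,2]
for lo,hi in[(86,100),(15,29)]:
    P=w[(np.hypot(x-566,y-231)<45)&(h>lo)&(h<hi)];print(cv2.minEnclosingCircle(P[:,:2].astype(np.float32)),np.percentile(P[:,2],[50,95]))
E
python3 lid.py; python3 d.py 566 231 65
```

```text
((566.520751953125, 232.69598388671875), 15.412436485290527) [92.79703602 94.65813523]
((566.12158203125, 233.1231231689453), 28.159996032714844) [27.48776286 28.86013573]
lid top [85.58470186 86.38579189 86.83274294 87.3038195 ] 125
14.75 [565.4 231.7 220.5] [-0.002 -0.001 -1.   ] tool units [0.0006 0.0012 0.2073] 85.2388446395474 0.0 [1.1 0.3 0.1]
```

View pics/end.png

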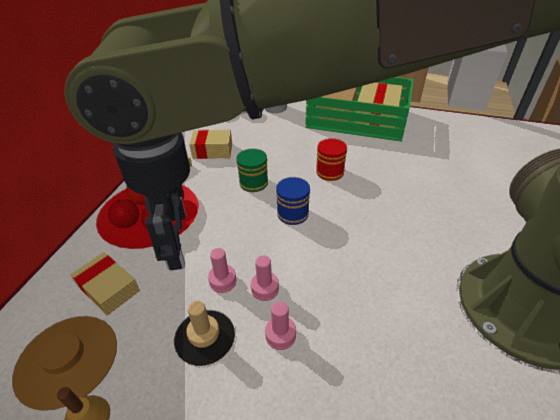

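The press stands upright at the centre of the mat (203,330). The red lid at (332,157) is home with no white neck showing, and the gripper is clear.

```bash
python3 -c "
from rig import bot
print(bot.finish_job())"
```

```text
the job is handed in; nothing more can be done
None
```

The red lid is pressed fully home, the press stands upright on its mat about 2 mm from the centre, and the job was handed in at about 15 s; the hand-in returned no verdict.

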